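# Present the notched busbar coupon to the label reader

### The job

First turn the black selector knob on the white control box to the green mark. Then take the copper coupon that has a small corner notch out of the blue rack by its bare copper part, keeping the fingers off the silvery tinned end that the notch marks, and hold it up to the label reader: label side up, slanted square to the reader's window, the label at the reading spot 100 mm in front of the window. Finish while still holding it there, still and clear of everything, and leave the other coupon and the bench tools where they are.

Things in the scene. Friction and masses are not known exactly. Their poses are not given: they have to be found in the camera images.
- selector (a joint): Black selector knob, turns clockwise seen from above as the value grows, 0 to 1.5 rad. It is stiff (0.05 N m of friction), has no spring and stays where it is left. Marks at 0, 0.5, 1.0 and 1.5 rad; the larger green one is at 1.0, the others are small and dark. It starts anywhere from 0 to 0.6 rad. A person would set it to within about 0.1 rad.
- selector_grip (a point): On the knob's axis, 80 mm above the bench, at the height to grip its bar. Bar 46 mm long (point's x), 14 mm thick (y), 55 to 87 mm above the bench, white pointer on its -x half; the point turns with it. Knob disc 48 mm across below it. White control box under it: fixed, 120 x 120 x 45 mm high, marks on its top 45 mm from the axis.
- coupon_mid (a point): Centre of the notched copper coupon: rigid bar 110 mm long (x), 8 mm thick (y), 45 mm high (z, up at the start), about 0.3 kg, standing on a long edge in a slot of the rack. Bare copper from x = -55 to +20 mm, tinned end from +20 to +55 mm; the 12 x 12 mm notch is in the upper +x corner. With the label towards you and the notch at the top, the notched end is on the left.
- tinned_end: The silvery tinned end, part of the coupon and rigid with it, not to be touched by the fingers. The origin is not in the tinned part: it is 22.5 mm below coupon_mid, in the middle of the coupon's lower edge; its axes are the coupon's (label faces +y).
- label (a point): Centre of the white label (26 x 26 mm with dark bars), only on the +y face of the tinned end: from coupon_mid 35 mm along x, 4 mm along y, -4 mm along z. Axes as coupon_mid; the label faces +y.
- blank_mid (a point): Centre of the other coupon, plain copper all over, same outer size, no notch and no label, in the other slot of the rack. The slots are parallel, 56 mm apart.
- rack: Fixed blue rack, 130 (x) x 110 (y) mm, origin at the centre of its underside, turned any way; top 20 mm above the bench. Two slots along x at y = +28 and -28 mm, 114 x 11 mm, floors 8 mm above the bench, so a coupon's upper edge is 53 mm above the bench, 33 mm proud of the rack. Either slot may hold the notched coupon.
- reader: Fixed label reader, origin at the centre of the underside of its base: base plate 300 (x) x 110 (y) x 12 mm; steel column 26 mm thick at x = +110 mm, 267 mm high, with a 20 mm bar at 255 mm height carrying the head on the reader's +y side (the robot's left). A yellow ring 44 mm across on the base at x = -80 mm lies straight below the reading spot.
- reader_head: White reader head, 50 x 60 x 50 mm, origin at the middle of its dark window with the red eye, 214 mm above the bench. Its z axis is the line of sight, out of the window: 40 degrees below level and towards the reader's -y, which is to the robot's right. The head's y axis is level.
- read_spot (a point): The reading spot: 100 mm out of the window along the line of sight, 150 mm above the bench, straight above the yellow ring. Axes as reader_head (z = line of sight, away from the window).
- tape_roll: Bystander, leave alone: roll of yellow adhesive tape lying flat, 104 mm across, 25 mm high. Origin at the middle of its underside.
- square: Bystander, leave alone: steel try square lying flat, 200 mm blade. Origin at the middle of its underside.
- screwdriver: Bystander, leave alone: screwdriver lying flat. Origin at the middle of its underside.
- wrench: Bystander, leave alone: wrench lying flat. Origin at the middle of its underside.
- tape_measure: Bystander, leave alone: dark blue tape measure, 65 x 30 x 50 mm, standing. Origin at the middle of its underside.
- marker: Bystander, leave alone: blue marker pen with white cap, about 125 mm long, lying near the robot. Origin at the middle of its underside.
Things that resemble listed ones, but are neither listed nor needed, are in the scene too. There is more than one size of the rack; the one meant has the size given above.

How it is judged:
By the outcome, as a careful person would: the job done as asked, in the order asked, and still so for the second after the job is handed in, while the arm keeps its last pose, push and grip.
It also fails if it takes over 72 s, if anything falls off the work surface, if the arm or the gripper's body presses on something with over 40 N, if the wrist force passes 120 N, or if a joint passes its speed limit or range.

### The arm

A 7-joint arm with a two-finger parallel gripper is mounted at the origin on the work surface. World frame = base frame: x ahead of the robot, y to its left, z up, the work surface at z = 0. Lengths are in m, angles in rad, forces in N, time in s.
With the tool pointing down it reaches from about 0.4 to 0.875 m from the base axis. Payload 19.3 kg.
Tool frame: the origin (TCP) lies midway between the tips of the shut fingers; the grasp point (between the pads) lies 19 mm behind it (bot.pinch_z is the distance from the TCP to the grasp point, in m); z points along the fingers, y is the direction in which the jaws open and shut (so a half turn about z gives the same grasp; the last joint's range is limited). The gripper opens to 85 mm and grips with 20 to 120 N. Pads are 22 mm wide; open, the fingers measure 114 mm over their backs; the gripper's body (76 mm by 85 mm) begins 54 mm behind the grasp point. The pads swing forward as they close: fully open they stand 13 mm farther back than shut.
Start: joints at [-1.18, 0.521, -0.036, 1.599, 0.021, 1.021, -0.113], TCP at [0.278, 0.56, 0.231] pointing down, gripper open.
Joint ranges: [-2.91, 2.91], [-0.3, 2.13], [-1.5, 1.42], [0.17, 2.43], [-1.26, 4.41], [0.16, 1.93], [-2.52, 2.52]. Speed limits (rad/s): [1.89, 1.89, 2.39, 2.39, 3.01, 3.01, 3.01].

### API

Orientations are given as [roll, pitch, yaw] about the fixed x, y, z axes, in that order (R = Rz(yaw) Ry(pitch) Rx(roll)).
In Python, from workcell import bot gives the robot as it stands. The module is installed in compiled form; this text tells all that it offers.
- The arm moves only by the tool move_arm, never from a script. Its argument "moves" is text: rows parted by semicolons, each of 4 numbers parted by spaces: the shift along the tool's x, y, z in mm, then the turn about the tool's z in rad. In form: dx dy dz yaw; .... A call has exactly 10 rows; each row is the pose to reach, as a shift and turn from the pose commanded when the call began, along the tool's axes at that moment; what a row does not reach only later rows make up. A row lasts 1/12 s, in which the tool goes at most 41.7 mm and 7.16 degrees, less where a joint would pass 70% of its speed; a pose out of reach is approached as far as the arm can. A call with a gripper value outside its range is refused whole. "grip" is the opening, from 0 (shut) to 1 (fully open), set as the call begins (left out, the last holds). The fingers move at their own pace and stop on an object; "grip_force" is the grip in N (left out, the last holds). Time passes only in rows, so rows that repeat a pose let the fingers close, or fill a call up. It gives the time, the measured TCP pose, the force and the opening at its end, in the units of the state.
- bot.observe(): the state, without advancing time (a new reading comes with each control period).
- bot.grab_frame(name): name is "side" or "top" or "wrist"; returns a dict with "frame" (480x640x3 uint8, red, green, blue), "z_map" (480x640 float32, m along the optical axis (not along the pixel's ray), 0 where there is no reading), "K" (3x3 intrinsics, pixels), "dist" ([k1, k2, p1, p2, k3] as OpenCV has them; the pictures are not rectified), "eye" and "attitude" of the camera in the world. Camera axes: x right, y up, looking along -z (the intrinsics and any distortion apply to the point x, -y, -z); pixel columns grow to the right and rows downward; lengths in m; the calibration is good to about 2 mm. A picture is of the moment at which its call begins.
- bot.job_done(): hands the job in, once; it reports no verdict.
Trained networks look in a picture, given as the dict that the camera call returned (one of the last four; its "shot" number tells which), for a name from the list of things; names that differ only in an ending like _2 or _b are one class to them, and where a whole thing is asked for, a point or a joint stands for the part that bears it (a point fixed in the world has none). Each returns a list of dicts, best first, with "conf" (0 to 1); they miss things now and then, are a little off and sometimes report something else, mostly with a low value. They report only what shows in the picture. A call takes as long as a camera call. They do not tell look-alikes from the thing itself.
- bot.search_frame(picture, label): "at" ([column, row] in pixels, amid what is visible of it).
- bot.pinpoint(picture, label): "at" ([column, row] in pixels: a listed point, or the origin of a listed thing).
The state is a dict: "clock": time; "qpos": joint angles; "qd": joint speeds; "joint_efforts": joint torques, N m; "position": TCP position; "tool_rot": TCP orientation; "force": force on the tool from outside, world axes, zero at the start; "moment": the same for the moment, N m; "grip_width": finger opening in m.
Only numpy, scipy, OpenCV 4.12 (cv2) and the standard library are available. Lean on these libraries where they do the work, as an engineer would, in place of code of your own. Each camera call takes 0.05 s, during which the arm holds its last target. There are 200 camera calls.

## Working session

There is one attempt and no reset: what is moved stays moved. The work goes in short steps, Python scripts to look and compute and a tool call to move; the robot and the scene stay as the last step left them, time stands still between calls to the robot, and variables do not carry over. Pictures are saved under pics/ and viewed, about 8 in all and at most 12, crops included, and the job is handed in when it is done.

Besides the shell and the picture viewer there is one more tool, called after "Emit:" by a JSON object that holds its "fn" and its "kwargs", one argument or row to a line. move_arm: Moves the arm, as the interface text tells. Its arguments: {"type":"object","properties":{"moves":{"type":"string"},"grip":{"type":"number"},"grip_force":{"type":"number"}},"required":["moves"]}

```bash
mkdir -p pics; cat > h.py <<'E'
import numpy as np, cv2, json
from workcell import bot
from scipy.spatial.transform import Rotation as R
def rot(a):
    a=np.array(a,float)
    if a.shape==(3,3): return a
    return R.from_euler('xyz',a).as_matrix() if a.size==3 else R.from_quat(a).as_matrix()
def ray(p,px):
    u=cv2.undistortPoints(np.array([[px]],float),np.array(p['K'],float),np.array(p['dist'],float)).reshape(2)
    return rot(p['attitude'])@np.array([u[0],-u[1],-1.0])
def at_z(p,px,z):
    d=ray(p,px); e=np.array(p['eye']); return e+d*(z-e[2])/d[2]
def at_depth(p,px):
    c,r=[int(round(v)) for v in px]; return np.array(p['eye'])+ray(p,px)*float(p['z_map'][r,c])
def proj(p,X):
    c=rot(p['attitude']).T@(np.array(X,float)-np.array(p['eye']))
    q,_=cv2.projectPoints(np.array([[c[0],-c[1],-c[2]]]),np.zeros(3),np.zeros(3),np.array(p['K'],float),np.array(p['dist'],float)); return q.reshape(2)
def save(p,n,box=None,s=1):
    f=p['frame'][:,:,::-1]
    if box: f=f[box[1]:box[3],box[0]:box[2]]
    if s!=1: f=cv2.resize(f,None,fx=s,fy=s,interpolation=cv2.INTER_CUBIC)
    cv2.imwrite('pics/'+n,f)
E
cat > a.py <<'E'
from h import *
np.set_printoptions(precision=3,suppress=True)
o=bot.observe(); print(o['clock'],o['position'],o['tool_rot'],bot.pinch_z)
for n in ['top','side']:
    p=bot.grab_frame(n); save(p,n+'1.png'); print(n,p['eye'],p['attitude'],p['K'][0][0])
    for l in ['selector_grip','coupon_mid','blank_mid','label','rack','reader','reader_head','read_spot','tape_measure','tape_roll','screwdriver','wrench','marker','square']:
        for d in bot.pinpoint(p,l)[:3]:
            print(l,np.round(d['at']),round(d['conf'],2),at_depth(p,d['at']))
E
python3 a.py
```

```text
0.0 [0.278 0.559 0.231] [-3.14   0.     2.681] 0.0187
top [0.246 0.053 1.571] [ 0.151 -0.018 -1.55 ] 555.7997058357781
selector_grip [455. 251.] 0.58 [ 0.481 -0.337  0.088]
coupon_mid [199. 261.] 0.47 [0.442 0.362 0.051]
blank_mid [210. 248.] 0.61 [0.484 0.338 0.023]
blank_mid [195. 255.] 0.37 [0.461 0.377 0.041]
label [190. 254.] 0.66 [0.461 0.39  0.05 ]
rack [210. 260.] 0.98 [0.45  0.337 0.025]
rack [121. 302.] 0.88 [0.326 0.579 0.022]
rack [227. 353.] 0.61 [0.194 0.278 0.027]
reader [338. 174.] 0.91 [ 0.712 -0.019  0.012]
reader_head [308. 170.] 0.64 [0.649 0.066 0.246]
reader_head [258. 166.] 0.63 [0.73  0.215 0.005]
tape_measure [116. 233.] 0.66 [0.516 0.599 0.046]
tape_roll [257. 169.] 0.93 [ 0.725  0.218 -0.004]
screwdriver [508. 224.] 0.93 [ 0.574 -0.51   0.022]
screwdriver [338. 174.] 0.66 [ 0.711 -0.019  0.012]
wrench [511. 291.] 0.67 [ 0.383 -0.517  0.004]
wrench [118. 233.] 0.52 [0.515 0.591 0.05 ]
marker [193. 256.] 0.72 [0.456 0.378 0.055]
marker [339. 272.] 0.5 [ 0.425 -0.025  0.019]
square [446. 182.] 0.59 [ 0.698 -0.336  0.007]
square [308. 174.] 0.17 [0.641 0.068 0.
[... 212 characters left out ...]
013  0.011]
blank_mid [295. 356.] 0.63 [0.48  0.325 0.039]
label [295. 386.] 0.8 [0.463 0.399 0.036]
label [311. 380.] 0.42 [0.434 0.366 0.019]
label [340. 269.] 0.4 [ 0.421 -0.026  0.011]
rack [300. 375.] 0.98 [0.457 0.382 0.053]
rack [420. 373.] 0.93 [0.336 0.96  0.867]
reader [211. 319.] 0.28 [0.724 0.222 0.002]
reader_head [247. 219.] 0.94 [0.645 0.104 0.247]
reader_head [342. 274.] 0.25 [ 0.414 -0.024 -0.004]
tape_roll [211. 318.] 0.63 [0.725 0.22  0.001]
screwdriver [314. 182.] 0.65 [ 0.591 -0.534 -0.003]
wrench [369. 188.] 0.6 [ 0.376 -0.52   0.004]
marker [340. 272.] 0.53 [ 0.421 -0.015  0.013]
marker [292. 361.] 0.31 [0.486 0.333 0.031]
square [276. 206.] 0.75 [ 0.69  -0.324  0.006]
```

View pics/top1.png

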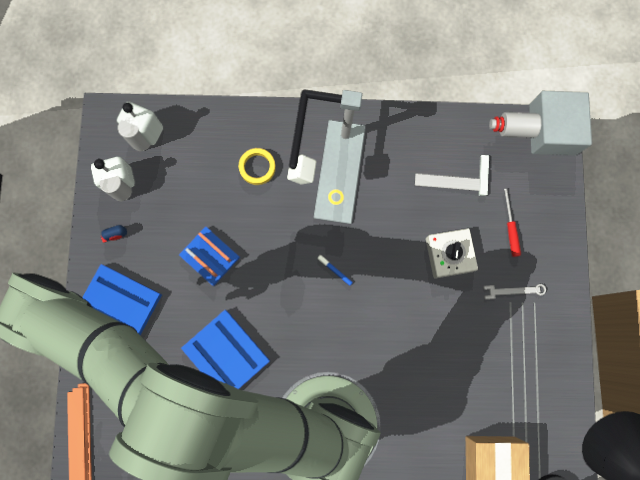

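View pics/side1.png

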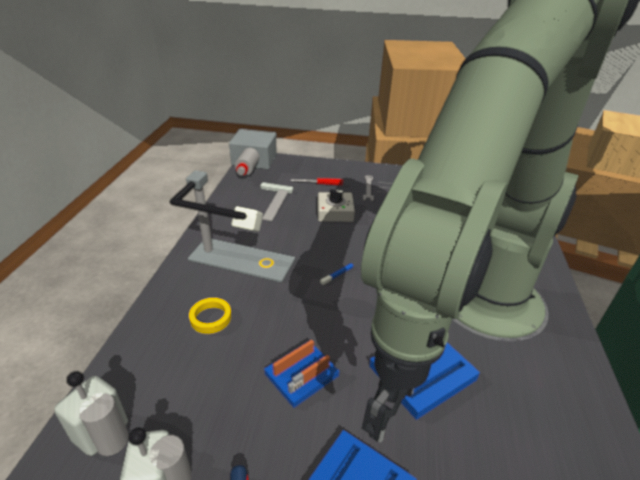

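Top view: the small blue rack holding coupons is at (210,256), with two larger empty racks at (121,302) and (227,353). The knob is at (455,251) on its box, and the reader ring is at (336,197). The side view shows the tinned, labelled end at (297,383), and the plain coupon behind it at (293,356). Next is a close crop of the knob and rack.

```bash
cat > b.py <<'E'
from h import *
p=bot.grab_frame('top'); s=bot.grab_frame('side')
f=lambda p,x,y,w,h,k: cv2.resize(p['frame'][y:y+h,x:x+w,::-1],(w*k,h*k),interpolation=cv2.INTER_CUBIC)
a=f(p,420,221,66,60,6);b=f(p,174,226,66,60,6);c=f(s,258,330,66,60,6);d=f(s,310,180,66,60,6)
cv2.imwrite('pics/crops.png',np.vstack([np.hstack([a,b]),np.hstack([c,d])])[:, :800][:720]); im=cv2.imread('pics/crops.png'); cv2.imwrite('pics/crops.png',cv2.resize(im,(660,600)))
for px in [(336,197)]: print('ring',at_z(p,px,.012),at_depth(p,px))
E
python3 b.py
```

```text
ring [ 0.64256087 -0.01335076  0.012     ] [ 0.64343393 -0.01349665  0.00856455]
```

View pics/crops.png

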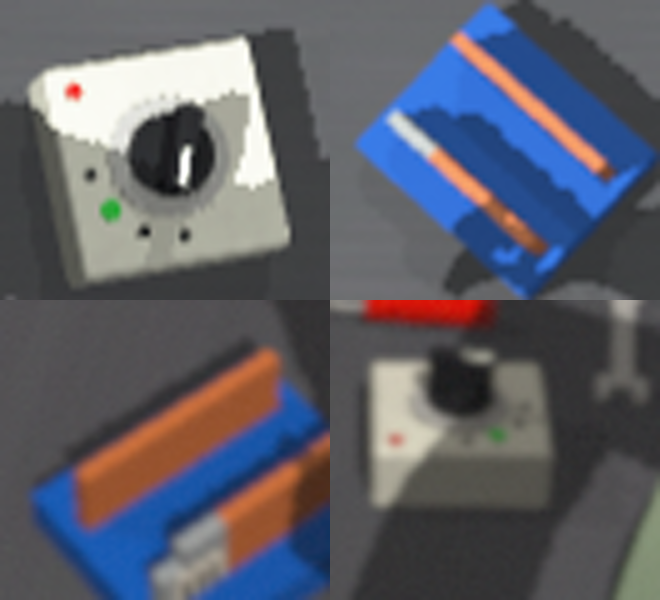

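The crop shows the knob pointer at (187,165), pointing at about the 0 mark (185,236). The other marks are 0.5 at (145,231), green 1.0 at (110,210) and 1.5 at (90,175); the red dot at (73,92) is a decoy. The notched coupon is the near-robot one, with its silvery end at (410,130). The candidates were two empty larger racks and the plain coupon, all ruled out by size, notch and label.

```bash
cat >> h.py <<'E'
def shift(target_tcp, yaw_tool_y=None, base=None):
    """tool-frame mm to reach world TCP; optional wanted world heading of tool y (jaw axis, mod pi) -> turn"""
    o=bot.observe(); M=rot(o['tool_rot']); d=M.T@(np.array(target_tcp)-np.array(o['position']))*1000
    t=None
    if yaw_tool_y is not None:
        v=M.T@np.array([np.cos(yaw_tool_y),np.sin(yaw_tool_y),0]); t=np.arctan2(-v[0],v[1]); t=(t+np.pi/2)%np.pi-np.pi/2
    return np.round(d,1),t
E
cat > c.py <<'E'
from h import *
np.set_printoptions(precision=3,suppress=True)
p=bot.grab_frame('top'); 
px=[(457,268.2),(449,267.2),(442,263),(438,256)]
W=np.array([at_z(p,q,.045)[:2] for q in px]); print(W)
from scipy.optimize import least_squares
# fit centre, phase with radius .045 ; clockwise marks
f=lambda v:(W-np.array([[v[0]+.045*np.cos(v[2]-a),v[1]+.045*np.sin(v[2]-a)] for a in (0,.5,1,1.5)])).ravel()
r=least_squares(f,[.48,-.34,3.1]);print(r.x,abs(r.fun).max())
c=r.x[:2]
for q in [(457.4,254),(456.6,258)]:
    w=at_z(p,q,.087)[:2]; print('pointer',w,np.arctan2(*(w-c)[::-1]), 'value',r.x[2]-np.arctan2(*(w-c)[::-1]))
print(shift([c[0],c[1],.25],r.x[2]),bot.observe()['qpos'])
E
python3 c.py
```

```text
[[ 0.44  -0.352]
 [ 0.442 -0.33 ]
 [ 0.453 -0.311]
 [ 0.473 -0.3  ]]
[ 0.484 -0.343  3.335] 0.0005820380727495911
pointer [ 0.473 -0.343] 3.111685918166371 value 0.22341327551236878
pointer [ 0.462 -0.341] 3.0203711315139 value 0.3147280621648396
(array([-586.5, -717.1,  -18.7]), np.float64(0.9164276780872198)) [-1.18   0.521 -0.036  1.6    0.021  1.021 -0.113]
```

Emit:
{"fn": "move_arm", "kwargs": {
  "moves": "-25 -31 -3 0.115; -50 -62 -6 0.23; -75 -93 -10 0.345; -100 -124 -15 0.46; -125 -155 -20 0.575; -150 -186 -20 0.69; -175 -217 -20 0.805; -200 -248 -20 0.92; -225 -279 -20 1.035; -250 -310 -20 1.15",
  "grip": 1
}}

```text
clock: 2.48
position: [0.364, 0.1692, 0.2515]
tool_rot: [3.141, -0.001, 1.525]
force: [1.7, 0.5, 0.5]
grip_width: 0.0854
```

```bash
python3 -c "
from h import *
print(shift([.484,-.343,.25],3.07+np.pi/2),bot.observe()['qpos'],bot.observe()['tool_rot'],bot.observe()['clock'])"
```

```text
(array([-506.2,  143.2,    1.2]), np.float64(-1.544691307919964)) [-0.87923431  0.13405197  0.33035919  2.13373646 -0.05683097  0.88100939
 -0.56096219] [ 3.14122646e+00 -8.06669681e-04  1.52530898e+00] 2.4833
```

Emit:
{"fn": "move_arm", "kwargs": {
  "moves": "-37 10 0 0.12; -75 21 0 0.24; -112 32 0 0.36; -150 42 0 0.48; -187 53 0 0.6; -225 64 0 0.72; -262 74 0 0.84; -300 85 0 0.96; -337 95 0 1.08; -375 106 0 1.2"
}}

```text
clock: 3.32
position: [0.455, -0.2098, 0.2515]
tool_rot: [3.141, -0.001, 0.325]
force: [0.4, 1.1, 0.5]
grip_width: 0.0854
```

```bash
python3 -c "
from h import *
print(shift([.484,-.343,.20],3.07+np.pi/2),bot.observe()['qpos'],bot.observe()['position'])"
```

```text
(array([-15.2, 135.5,  51.5]), np.float64(0.39699315254696566)) [-0.25191689  0.37899152  0.74434486  1.92349484 -0.31239676  0.95607311
 -0.60550482] [ 0.45504533 -0.20980253  0.25151091]
```

Emit:
{"fn": "move_arm", "kwargs": {
  "moves": "-3 30 11 0.08; -6 60 22 0.16; -9 90 33 0.24; -12 115 44 0.32; -15 135 51 0.397; -15 135 51 0.397; -15 135 51 0.397; -15 135 51 0.397; -15 135 51 0.397; -15 135 51 0.397"
}}

```text
clock: 4.15
position: [0.4849, -0.3397, 0.2008]
tool_rot: [-3.141, -0.001, -0.065]
force: [-0.7, 0.2, -1.1]
grip_width: 0.0852
```

```bash
python3 -c "
from h import *
np.set_printoptions(precision=4,suppress=True)
p=bot.grab_frame('wrist'); save(p,'w1.png'); print(p['eye'],p['attitude'],bot.observe()['position'])
for d in bot.pinpoint(p,'selector_grip')[:2]: print(d, at_z(p,d['at'],.08))
"
```

```text
[ 0.5665 -0.3462  0.3433] [-0.3217  0.0001 -1.6354] [ 0.4849 -0.3398  0.2008]
{'at': [323.8, 234.0], 'conf': 0.96} [ 0.4832 -0.3429  0.08  ]
```

View pics/w1.png

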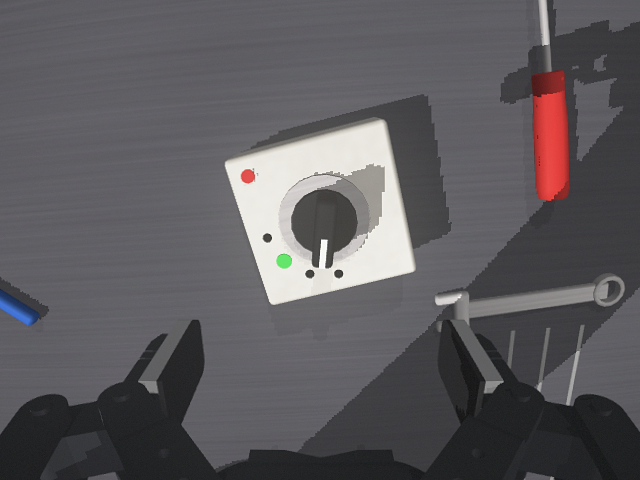

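The wrist view shows the pointer line from (325,240) to (322,266). The marks are 0 at (339,273), 0.5 at (310,273), green at (284,261) and 1.5 at (267,238).

```bash
cat > d.py <<'E'
from h import *
from scipy.optimize import least_squares
np.set_printoptions(precision=4,suppress=True)
p=bot.grab_frame('wrist')
W=np.array([at_z(p,q,.0455)[:2] for q in [(338.7,273.3),(309.8,273.8),(284.3,261),(267.4,237.8)]])
f=lambda v:(W-np.array([[v[0]+.045*np.cos(v[2]-a),v[1]+.045*np.sin(v[2]-a)] for a in (0,.5,1,1.5)])).ravel()
r=least_squares(f,[.48,-.34,3.1]);print(r.x,abs(r.fun).max())
a=[at_z(p,q,.087)[:2] for q in [(325,239.5),(322.3,266)]]; v=a[1]-a[0]; h=np.arctan2(v[1],v[0])%(2*np.pi); print(a,h,'value',r.x[2]-h)
print(shift([.4835,-.343,.08-.013],h+np.pi/2))
E
python3 d.py
```

```text
[ 0.4837 -0.3436  3.3346] 0.00013320137796607456
[array([ 0.4816, -0.3437]), array([ 0.4633, -0.3408])] 2.983433134267606 value 0.3511715378002096
(array([ -1.2,   3.1, 133.6]), np.float64(0.09288354578956803))
```

Emit:
{"fn": "move_arm", "kwargs": {
  "moves": "-1 3 30 0.08; -1 3 60 0.08; -1 3 90 0.08; -1 3 115 0.08; -1 3 130 0.08; -1 3 138 0.08; -1 3 138 0.08; -1 3 138 0.08; -1 3 138 0.08; -1 3 138 0.08"
}}

```text
clock: 5.13
position: [0.4839, -0.3437, 0.0634]
tool_rot: [3.141, -0.002, -0.146]
force: [-0.3, 0.3, 0.1]
grip_width: 0.0852
```

Emit:
{"fn": "move_arm", "kwargs": {
  "moves": "0 0 0 0; 0 0 0 0; 0 0 0 0; 0 0 0 0; 0 0 0 0; 0 0 0 0; 0 0 0 0; 0 0 0 0; 0 0 0 0; 0 0 0 0",
  "grip": 0,
  "grip_force": 40
}}

```text
clock: 5.97
position: [0.4836, -0.3423, 0.0625]
tool_rot: [-3.139, 0.0, -0.145]
force: [-1.0, 8.6, 11.2]
grip_width: 0.0133
```

Emit:
{"fn": "move_arm", "kwargs": {
  "moves": "0 0 0 0.1; 0 0 0 0.2; 0 0 0 0.3; 0 0 0 0.4; 0 0 0 0.5; 0 0 0 0.6; 0 0 0 0.66; 0 0 0 0.66; 0 0 0 0.66; 0 0 0 0.66"
}}

```text
clock: 6.8
position: [0.4835, -0.3422, 0.0625]
tool_rot: [-3.14, 0.002, -0.806]
force: [-2.7, 9.1, 11.8]
grip_width: 0.0132
```

```bash
python3 -c "
from h import *
o=bot.observe(); M=rot(o['tool_rot']); print(o['qpos'],o['moment'],'bar heading',np.arctan2(M[1,1],M[0,1])%np.pi+np.pi/2,'want 2.335')"
```

```text
[ 0.01773997  0.87162853  0.78244523  1.83452918 -0.84488918  0.80900589
 -1.12760834] [ 1.95813918  0.57368153 -0.05367978] bar heading 2.3360635047387674 want 2.335
```

Emit:
{"fn": "move_arm", "kwargs": {
  "moves": "0 0 0 0; 0 0 0 0; 0 0 0 0; 0 0 0 0; 0 0 0 0; 0 0 0 0; 0 0 -10 0; 0 0 -40 0; 0 0 -80 0; 0 0 -120 0",
  "grip": 1
}}

```text
clock: 7.63
position: [0.4825, -0.3435, 0.1841]
tool_rot: [3.141, 0.001, -0.807]
force: [0.4, 0.1, 0.9]
grip_width: 0.0855
```

```bash
python3 -c "
from h import *
p=bot.grab_frame('wrist'); f=p['frame']
print(bot.observe()['position'],bot.observe()['tool_rot'])
c=proj(p,[.4837,-.3436,.087]); g=proj(p,[.4837+.045*np.cos(2.335),-.3436+.045*np.sin(2.335),.045]); print(c,g)
x,y=[int(v) for v in c]; save(p,'w2.png',(max(0,x-80),max(0,y-60),x+80,y+80),3)"
```

```text
[ 0.48425925 -0.3458838   0.19152591] [-3.14051757 -0.00687203 -0.80784301]
[318.12862522 242.73735629] [318.53236152 282.13427908]
```

View pics/w2.png

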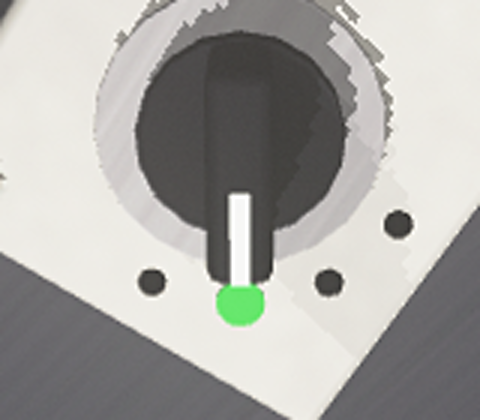

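The pointer sits exactly on the green mark. On to the rack: travel there while turning the wrist.

Emit:
{"fn": "move_arm", "kwargs": {
  "moves": "-30 -25 -20 -0.12; -61 -51 -40 -0.24; -92 -76 -50 -0.36; -123 -102 -55 -0.48; -154 -127 -60 -0.6; -185 -153 -60 -0.72; -216 -178 -60 -0.84; -246 -204 -60 -0.96; -277 -229 -60 -1.08; -308 -255 -60 -1.2"
}}

```text
clock: 8.52
position: [0.4536, 0.057, 0.2431]
tool_rot: [-3.141, -0.001, 0.399]
force: [2.0, -0.3, 0.5]
grip_width: 0.0853
```

```bash
python3 -c "
from h import *
o=bot.observe();print(shift([.40,.33,.26]),o['position'],o['tool_rot'],o['qpos'])"
```

```text
(array([  56.8, -272.4,  -16.8]), None) [0.45355748 0.05698422 0.24305642] [-3.14124978e+00 -1.04004163e-03  3.99265852e-01] [-0.91978951  0.32678832  0.8400739   2.03832452 -0.30998646  0.90374141
 -1.08292389]
```

Emit:
{"fn": "move_arm", "kwargs": {
  "moves": "7 -34 -3 -0.12; 14 -68 -6 -0.24; 21 -102 -9 -0.36; 28 -136 -12 -0.48; 35 -170 -15 -0.6; 42 -204 -17 -0.72; 49 -238 -17 -0.84; 57 -272 -17 -0.96; 57 -272 -17 -1.08; 57 -272 -17 -1.2"
}}

```text
clock: 9.35
position: [0.4019, 0.3299, 0.2595]
tool_rot: [3.141, 0.0, 1.602]
force: [0.6, -1.0, 0.0]
grip_width: 0.0853
```

Emit:
{"fn": "move_arm", "kwargs": {
  "moves": "0 0 0 -0.12; 0 0 0 -0.24; 0 0 0 -0.36; 0 0 0 -0.48; 0 0 0 -0.6; 0 0 0 -0.72; 0 0 0 -0.84; 0 0 0 -0.96; 0 0 0 -1.08; 0 0 0 -1.2"
}}

```text
clock: 10.18
position: [0.4028, 0.3279, 0.2599]
tool_rot: [3.142, 0.001, 2.799]
force: [-0.5, -1.2, -0.3]
grip_width: 0.0853
```

Emit:
{"fn": "move_arm", "kwargs": {
  "moves": "0 0 0 -0.12; 0 0 0 -0.24; 0 0 0 -0.36; 0 0 0 -0.48; 0 0 0 -0.6; 0 0 0 -0.72; 0 0 0 -0.84; 0 0 0 -0.96; 0 0 0 -1.08; 0 0 0 -1.2"
}}

```text
clock: 11.02
position: [0.4028, 0.3279, 0.2599]
tool_rot: [-3.141, 0.0, -2.284]
force: [-0.6, 0.2, -0.1]
grip_width: 0.0852
```

```bash
python3 -c "
from h import *
np.set_printoptions(precision=4,suppress=True)
o=bot.observe();print(o['position'],o['tool_rot'],o['qpos'])
p=bot.grab_frame('wrist'); save(p,'w3.png')
for l in ['coupon_mid','blank_mid','label','rack']:
  for d in bot.pinpoint(p,l)[:2]: print(l,d['at'],d['conf'],at_z(p,d['at'],.0305),at_depth(p,d['at']))
"
```

```text
[0.4028 0.3279 0.2599] [-3.1406  0.0003 -2.2844] [-0.7738  0.3211 -0.0306  1.8421  0.0128  0.9782  1.618 ]
coupon_mid [313.6, 250.7] 0.77 [0.4431 0.3623 0.0305] [0.4375 0.3565 0.0529]
blank_mid [257.2, 247.9] 0.7 [0.4816 0.3253 0.0305] [0.4773 0.3233 0.0427]
blank_mid [39.7, 305.1] 0.34 [0.6988 0.2213 0.0305] [ 0.7275  0.2177 -0.0001]
label [319.6, 284.6] 0.58 [0.4618 0.3926 0.0305] [0.4688 0.4005 0.0072]
rack [533.8, 318.6] 0.94 [0.3208 0.5669 0.0305] [0.3207 0.5685 0.0285]
rack [284.0, 236.9] 0.6 [0.455  0.3338 0.0305] [0.4578 0.3356 0.0208]
```

View pics/w3.png

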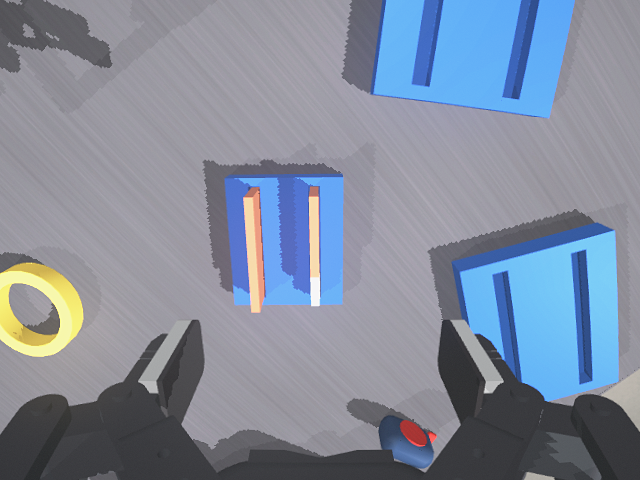

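The notched coupon's upper edge runs from (314,186) to (316,305), with its silvery end at rows 278–305. The plain coupon is at (251,250).

```bash
cat > e.py <<'E'
from h import *
np.set_printoptions(precision=4,suppress=True)
p=bot.grab_frame('wrist'); f=p['frame'].astype(int)
# refine: top edge centres per row by colour (copper: r-b large)
P=[]
for r in range(190,276,3):
    row=f[r,300:335]; m=(row[:,0]-row[:,2]>40)
    xs=np.where(m)[0]
    if len(xs): P.append((300+xs.mean(),r,len(xs)))
P=np.array(P); print(P[::5])
A=at_z(p,P[0,:2],.053);B=at_z(p,P[-1,:2],.053); h=np.arctan2(*(B-A)[1::-1]); print(A,B,'heading',h)
e1=at_z(p,(313.7,186),.053); e2=at_z(p,(316,305),.041); print(e1,e2,np.linalg.norm((e2-e1)[:2]),'mid',(e1+e2)/2)
u=np.array([np.cos(h),np.sin(h)]); 
for mid in [((e1+e2)/2)[:2], e1[:2]+.055*u]:
    g=mid-.017*u; print('grasp',g, shift([*g,.10],h+np.pi/2))
E
python3 e.py
```

```text
[[313.  190.    9. ]
 [312.5 205.   10. ]
 [313.5 220.   10. ]
 [313.5 235.   10. ]
 [314.  250.    9. ]
 [314.5 265.   10. ]]
[0.4013 0.3152 0.053 ] [0.4517 0.3736 0.053 ] heading 0.859207468764798
[0.3986 0.313  0.053 ] [0.4757 0.4025 0.041 ] 0.11812309526127968 mid [0.4372 0.3577 0.047 ]
grasp [0.4261 0.3449] (array([-28. ,  -6.6, 159.5]), np.float64(-0.010894580772185414))
grasp [0.4234 0.3418] (array([-23.9,  -6.6, 159.5]), np.float64(-0.010894580772185414))
```

Emit:
{"fn": "move_arm", "kwargs": {
  "moves": "-10 -2 20 -0.01; -20 -5 50 -0.01; -30 -6.5 85 -0.01; -30 -6.5 120 -0.01; -30 -6.5 150 -0.01; -30 -6.5 170 -0.01; -30 -6.5 170 -0.01; -30 -6.5 170 -0.01; -30 -6.5 170 -0.01; -30 -6.5 170 -0.01",
  "grip": 0.45
}}

```text
clock: 12.15
position: [0.4278, 0.3473, 0.091]
tool_rot: [-3.141, 0.002, -2.28]
force: [-0.2, 0.6, -0.5]
grip_width: 0.0385
```

```bash
python3 -c "
from h import *
o=bot.observe();print(o['position'],o['grip_width'])
p=bot.grab_frame('wrist'); save(p,'w4.png')
print(proj(p,[.4275,.3455,.053]))
"
```

```text
[0.42779437 0.34732952 0.09098129] 0.03848994207349295
[320.84873192 281.09647459]
```

View pics/w4.png

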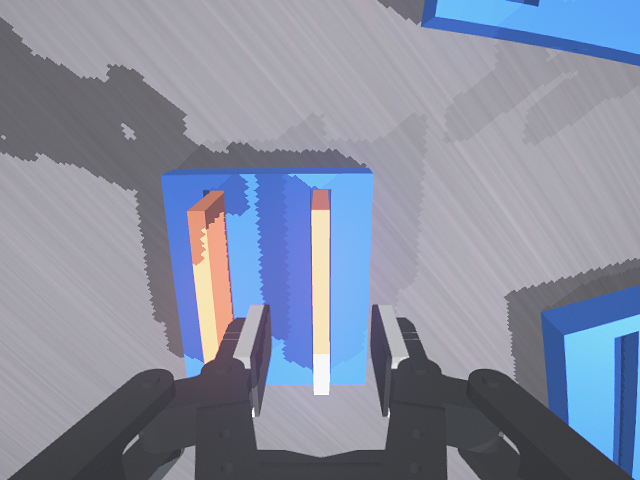

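The coupon is centred between the fingers. Its top edge runs from the bare end at (320,209) to the tin boundary at (321,354).

```bash
python3 -c "
from h import *
p=bot.grab_frame('wrist')
a=at_z(p,(320.5,209),.053);b=at_z(p,(321,354),.053);print(a,b,np.linalg.norm(a-b))
h=np.arctan2(*(b-a)[1::-1]);u=(b-a)/np.linalg.norm(b-a)
m=(a+.055*u+b-.02*u)/2; print('mid',m,'h',h, shift([*(m-.017*u)[:2],.028],h+np.pi/2))
"
```

```text
[0.40478274 0.31879883 0.053     ] [0.45357123 0.37602557 0.053     ] 0.07520117263396862
mid [0.44053051 0.36072939 0.053     ] h 0.8648253917102546 (array([-1.5, -1. , 62.7]), np.float64(-0.003002530655994873))
```

Spacing is 75.2 mm against the 75 mm given. Descend and grip.

Emit:
{"fn": "move_arm", "kwargs": {
  "moves": "-1 -1 15 0; -1 -1 30 0; -1 -1 42 0; -1 -1 52 0; -1 -1 58 0; -1 -1 62 0; -1 -1 62 0; -1 -1 62 0; -1 -1 62 0; -1 -1 62 0"
}}

```text
clock: 13.08
position: [0.4288, 0.347, 0.0278]
tool_rot: [-3.141, 0.001, -2.279]
force: [-0.7, 0.0, -0.1]
grip_width: 0.0385
```

Emit:
{"fn": "move_arm", "kwargs": {
  "moves": "0 0 0 0; 0 0 0 0; 0 0 0 0; 0 0 0 0; 0 0 0 0; 0 0 0 0; 0 0 0 0; 0 0 0 0; 0 0 0 0; 0 0 0 0",
  "grip": 0,
  "grip_force": 70
}}

```text
clock: 13.92
position: [0.4287, 0.3468, 0.0276]
tool_rot: [-3.141, 0.0, -2.279]
force: [-0.3, -0.4, 5.2]
grip_width: 0.0066
```

Emit:
{"fn": "move_arm", "kwargs": {
  "moves": "0 0 -5 0; 0 0 -15 0; 0 0 -30 0; 0 0 -60 0; 0 0 -95 0; 0 0 -130 0; 0 0 -165 0; 0 0 -200 0; 0 0 -220 0; 0 0 -220 0"
}}

```text
clock: 14.75
position: [0.4297, 0.3477, 0.2525]
tool_rot: [-3.141, 0.007, -2.28]
force: [0.4, 1.0, -3.6]
grip_width: 0.0071
```

```bash
python3 -c "
from h import *
o=bot.observe();print(o['position'],o['tool_rot'],o['qpos'])"
```

```text
[0.42967418 0.34773317 0.25250585] [-3.14095955  0.0068305  -2.27970454] [-0.76573592  0.37979028 -0.02913483  1.77388799  0.01318544  0.98124238
  1.63262989]
```

Emit:
{"fn": "move_arm", "kwargs": {
  "moves": "5 27 -8 0.094; 12 66 -16 0.188; 20 105 -24 0.282; 27 146 -32 0.376; 35 187 -40 0.47; 43 228 -48 0.564; 50 269 -56 0.658; 58 310 -64 0.752; 66 351 -72 0.846; 73 391 -80 0.94"
}}

```text
clock: 15.58
position: [0.086, 0.5436, 0.3265]
tool_rot: [-3.141, 0.0, 3.059]
force: [1.0, 1.7, -3.4]
grip_width: 0.0066
```

```bash
python3 -c "
from h import *
np.set_printoptions(precision=4,suppress=True)
p=bot.grab_frame('top'); f=p['frame']
o=bot.observe();print(o['position'],o['tool_rot'],o['qpos'])
hsv=cv2.cvtColor(f,cv2.COLOR_RGB2HSV)
sub=f[160:235,300:375].astype(int); m=((sub[:,:,0]>150)&(sub[:,:,2]<120)&(sub[:,:,1]>120)).astype(np.uint8)
ys,xs=np.where(m); rc=((xs.min()+xs.max())/2+300,(ys.min()+ys.max())/2+160); print('ring px',rc,len(xs),xs.max()-xs.min(),ys.max()-ys.min(),at_z(p,rc,.012))
# base edges by depth: points at z 0.012
H=np.array([[at_depth(p,(c,r))[2] for c in range(300,375)] for r in range(120,230)])
cv2.imwrite('pics/base.png',cv2.resize(f[110:230,290:380,::-1],(450,600),interpolation=cv2.INTER_CUBIC))
"
```

```text
[0.0774 0.5476 0.3276] [ 3.1398 -0.0041  3.055 ] [-1.5152  0.3148 -0.026   1.6674  0.0045  1.1575 -0.0576]
ring px (np.float64(335.5), np.float64(196.5)) 71 13 13 [ 0.644  -0.0119  0.012 ]
```

View pics/base.png

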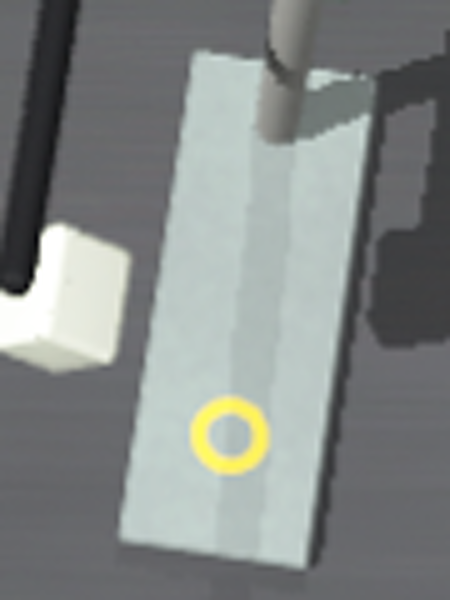

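Base plate corners in the crop are (193,50), (375,77), (120,541) and (308,566), with the ring at (229,435). I'll compute the reader yaw from these and extend the arm.

```bash
python3 -c "
from h import *
np.set_printoptions(precision=4,suppress=True)
p=bot.grab_frame('top')
W=[at_z(p,(290+x/5,110+y/5),.012)[:2] for x,y in [(193,50),(375,77),(120,541),(308,566),(229,435)]]
print(np.array(W)); d=[W[0]-W[2],W[1]-W[3]]; print([ (np.arctan2(v[1],v[0]),np.linalg.norm(v)) for v in d])
e=[W[0]-W[1],W[2]-W[3]]; print([ (np.arctan2(v[1],v[0])-np.pi/2,np.linalg.norm(v)) for v in e])
c=sum(W[:4])/4; v=c-W[4]; print('c',c,'yaw via ring',np.arctan2(v[1],v[0]),np.linalg.norm(v))
"
```

```text
[[ 0.8756  0.0123]
 [ 0.8619 -0.0954]
 [ 0.5786  0.0487]
 [ 0.5667 -0.0593]
 [ 0.6425 -0.0128]]
[(np.float64(-0.12175333403629744), np.float64(0.2991887435404994)), (np.float64(-0.12160700579840791), np.float64(0.29744810172260117))]
[(np.float64(-0.12601791223696002), np.float64(0.10858115685530079)), (np.float64(-0.10999222915918017), np.float64(0.10863120759331316))]
c [ 0.7207 -0.0234] yaw via ring -0.13569035081839875 0.07885081455137723
```

Emit:
{"fn": "move_arm", "kwargs": {
  "moves": "0 30 0 0; 0 60 0 0; 0 100 0 0; 0 140 0 0; 0 180 0 0; 0 220 0 0; 0 260 0 0; 0 290 0 0; 0 300 0 0; 0 300 0 0"
}}

```text
clock: 16.52
position: [0.111, 0.8448, 0.3213]
tool_rot: [-3.137, -0.0, 3.065]
force: [-0.8, 0.2, -5.0]
grip_width: 0.0064
```

```bash
python3 -c "
from h import *
o=bot.observe();print(o['position'],o['tool_rot'],o['qpos'])"
```

```text
[0.11104193 0.84480517 0.3213471 ] [-3.13741023e+00 -3.57513996e-04  3.06463343e+00] [-1.51364195  0.95133082  0.01586801  0.56987178 -0.01334037  1.62462357
 -0.01125357]
```

Emit:
{"fn": "move_arm", "kwargs": {
  "moves": "0 15 0 0; 0 30 0 0; 0 45 0 0; 0 60 0 0; 0 75 0 0; 0 85 0 0; 0 85 0 0; 0 85 0 0; 0 85 0 0; 0 85 0 0"
}}

```text
clock: 17.35
position: [0.1085, 0.882, 0.2992]
tool_rot: [-3.118, 0.013, 3.1]
force: [-0.1, 0.1, -3.3]
grip_width: 0.0068
```

```bash
python3 -c "
from h import *
o=bot.observe();print(o['position'],o['tool_rot'],o['qpos'])"
```

```text
[0.10852458 0.88198353 0.29920653] [-3.11807545  0.01266959  3.0995089 ] [-1.44084484  1.1601901  -0.8762143   0.17772676  0.83893875  1.88826167
 -0.05105792]
```

Emit:
{"fn": "move_arm", "kwargs": {
  "moves": "0 400 0 0; 0 400 0 0; 0 400 0 0; 0 400 0 0; 0 400 0 0; 0 400 0 0; 0 400 0 0; 0 400 0 0; 0 400 0 0; 0 400 0 0"
}}

```text
clock: 18.18
position: [0.1036, 0.9001, 0.2517]
tool_rot: [-3.121, 0.014, 3.109]
force: [0.0, 0.4, -4.7]
grip_width: 0.0062
```

```bash
python3 -c "
from h import *
o=bot.observe();print(o['position'],o['tool_rot'],o['qpos'])"
```

```text
[0.10356364 0.90010979 0.25167075] [-3.12111875  0.01404434  3.10868404] [-1.50732205  1.21086464 -0.23460539  0.17128967  0.2377022   1.78448135
 -0.00710212]
```

Emit:
{"fn": "move_arm", "kwargs": {
  "moves": "0 -20 0 0; 0 -50 0 0; 0 -80 0 0; 0 -100 0 0; 0 -100 0 0; 0 -100 0 0; 0 -100 0 0; 0 -100 0 0; 0 -100 0 0; 0 -100 0 0"
}}

```text
clock: 19.02
position: [0.1001, 0.8009, 0.2536]
tool_rot: [-3.122, 0.014, 3.108]
force: [0.2, -0.3, -3.3]
grip_width: 0.0071
```

```bash
python3 -c "
from h import *
o=bot.observe();print(o['position'],o['tool_rot'],o['qpos'])"
```

```text
[0.10011325 0.80085047 0.25362387] [-3.12191512  0.01388239  3.10840069] [-1.406111    0.86269631 -0.29065839  0.91367216  0.23507493  1.41191907
 -0.10337956]
```

Emit:
{"fn": "move_arm", "kwargs": {
  "moves": "0 40 -9 0; 0 80 -17 0; 0 400 -85 0; 0 400 -85 0; 0 400 -85 0; 0 400 -85 0; 0 400 -85 0; 0 400 -85 0; 0 400 -85 0; 0 400 -85 0"
}}

```text
clock: 19.85
position: [0.0962, 0.8991, 0.2545]
tool_rot: [-3.127, 0.024, -3.141]
force: [-0.7, 0.0, -2.8]
grip_width: 0.0067
```

Emit:
{"fn": "move_arm", "kwargs": {
  "moves": "0 400 -85 0; 0 400 -85 0; 0 400 -85 0; 0 400 -85 0; 0 400 -85 0; 0 400 -85 0; 0 400 -85 0; 0 400 -85 0; 0 400 -85 0; 0 400 -85 0"
}}

```text
clock: 20.68
position: [0.0883, 0.9121, 0.2298]
tool_rot: [-3.132, 0.026, -3.133]
force: [0.3, -0.3, -3.7]
grip_width: 0.0064
```

```bash
python3 -c "
from h import *
o=bot.observe();print(o['position'],o['tool_rot'],o['qpos'])"
```

```text
[0.08828241 0.91208575 0.22978732] [-3.13182702  0.02615463 -3.13255866] [-1.5393348   1.23937172 -0.11478734  0.1678991   0.1367641   1.74453002
  0.02546902]
```

Overreaching does not build up tilt: the tool stays vertical to within about 1.5°. So the slant has to come from a regrasp:
1. Stand the coupon on the open bench and topple it label-up.
2. Grip it by its long copper edges.
3. Pivot it in the grip.

First I'll carry it to free bench near (0.42, 0.17).

Emit:
{"fn": "move_arm", "kwargs": {
  "moves": "-10 -24 0 0; -26 -60 0 0; -43 -98 0 0; -60 -136 0 0; -77 -175 0 0; -94 -214 0 0; -111 -253 0 0; -128 -292 0 0; -145 -331 0 0; -162 -370 0 0"
}}

```text
clock: 21.52
position: [0.2155, 0.6298, 0.2368]
tool_rot: [-3.133, 0.026, -3.133]
force: [1.6, 0.5, -3.5]
grip_width: 0.0067
```

Emit:
{"fn": "move_arm", "kwargs": {
  "moves": "-17 -38 0 0; -34 -77 0 0; -51 -116 0 0; -68 -155 0 0; -85 -194 0 0; -102 -233 0 0; -119 -272 0 0; -136 -311 0 0; -153 -350 0 0; -170 -372 0 0"
}}

```text
clock: 22.35
position: [0.3886, 0.2583, 0.2449]
tool_rot: [-3.133, 0.026, -3.133]
force: [1.6, 1.4, -2.7]
grip_width: 0.0063
```

```bash
python3 -c "
from h import *
o=bot.observe();print(o['position'],o['tool_rot'],o['qpos'],shift([.42,.17,.06]))
p=bot.grab_frame('side'); q=bot.grab_frame('top')
H=np.array([[at_depth(q,(c,r))[2] if q['z_map'][r,c]>0 else 9 for c in range(40,300,8)] for r in range(200,440,8)])
a=cv2.resize(p['frame'][150:420,140:500,::-1],(480,360)); 
b=q['frame'][90:450,40:360,::-1]
cv2.imwrite('pics/v1.png',np.hstack([b,a]))
"
```

```text
[0.38863452 0.25834369 0.24492705] [-3.13250254  0.02617382 -3.13345119] [-0.64796294  0.24580208 -0.09895685  1.99421831  0.06221359  0.8903606
  0.79616566] (array([-25.8, -86.9, 186.5]), None)
```

View pics/v1.png

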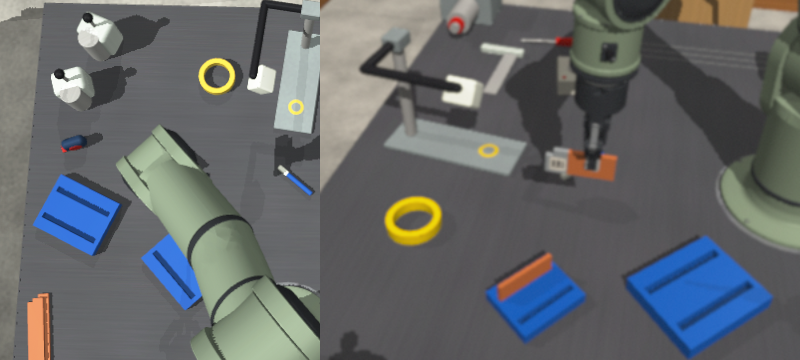

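Side view: the coupon is held with its label facing +y and the tinned end to the far side, and the blank coupon is still in the rack. Lower it to the bench.

Emit:
{"fn": "move_arm", "kwargs": {
  "moves": "-6 -20 20 0; -13 -45 45 0; -20 -70 80 0; -26 -87 115 0; -26 -87 150 0; -26 -87 175 0; -26 -87 190 0; -26 -87 200 0; -26 -87 200 0; -26 -87 200 0"
}}

```text
clock: 23.28
position: [0.4203, 0.1729, 0.0464]
tool_rot: [-3.133, 0.026, -3.133]
force: [0.0, 0.3, -2.4]
grip_width: 0.0067
```

Emit:
{"fn": "move_arm", "kwargs": {
  "moves": "0 0 4 0; 0 0 8 0; 0 0 11 0; 0 0 14 0; 0 0 16 0; 0 0 18 0; 0 0 20 0; 0 0 21 0; 0 0 22 0; 0 0 22 0"
}}

```text
clock: 24.12
position: [0.4206, 0.1722, 0.0242]
tool_rot: [-3.133, 0.026, -3.133]
force: [-0.9, 0.0, -3.5]
grip_width: 0.0063
```

Emit:
{"fn": "move_arm", "kwargs": {
  "moves": "0 0 1 0; 0 0 2 0; 0 0 3 0; 0 0 4 0; 0 0 4 0; 0 0 4 0; 0 0 4 0; 0 0 4 0; 0 0 4 0; 0 0 4 0"
}}

```text
clock: 24.95
position: [0.4208, 0.1722, 0.0204]
tool_rot: [-3.133, 0.026, -3.133]
force: [0.5, -1.2, -0.2]
grip_width: 0.0064
```

Emit:
{"fn": "move_arm", "kwargs": {
  "moves": "0 0 0 0; 0 0 0 0; 0 0 0 0; 0 0 0 0; 0 0 0 0; 0 0 0 0; 0 0 -4 0; 0 0 -8 0; 0 0 -8 0; 0 0 -8 0",
  "grip": 0.45
}}

```text
clock: 25.78
position: [0.4207, 0.1724, 0.0287]
tool_rot: [-3.133, 0.027, -3.133]
force: [-0.1, -0.5, 0.8]
grip_width: 0.0388
```

```bash
python3 -c "
from h import *
np.set_printoptions(precision=3,suppress=True)
p=bot.grab_frame('side')
for d in bot.pinpoint(p,'coupon_mid')[:2]+bot.pinpoint(p,'label')[:2]: print(d,at_depth(p,d['at']))
q=bot.grab_frame('wrist'); save(q,'w5.png')
"
```

```text
{'at': [324.7, 317.6], 'conf': 0.97} [0.435 0.177 0.019]
{'at': [309.8, 313.9], 'conf': 0.92} [0.474 0.176 0.024]
```

View pics/w5.png

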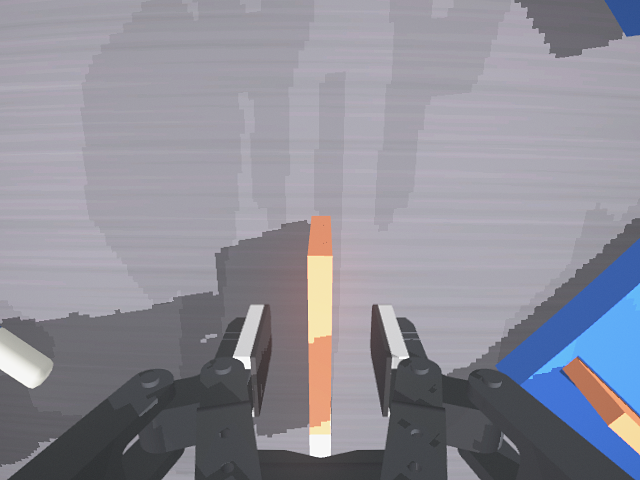

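The coupon stands upright between the open jaws at (320,340), and the marker tip at (25,360) is well away. Push its top toward −y so it falls label-up.

Emit:
{"fn": "move_arm", "kwargs": {
  "moves": "0 -8 0 0; 0 -13 0 0; 0 -16 0 0; 0 -19 0 0; 0 -22 0 0; 0 -25 0 0; 0 -28 0 0; 0 -32 0 0; 0 -36 0 0; 0 -40 0 0"
}}

```text
clock: 26.82
position: [0.4209, 0.1318, 0.0287]
tool_rot: [-3.133, 0.026, -3.133]
force: [-0.5, 0.2, 0.5]
grip_width: 0.0387
```

Emit:
{"fn": "move_arm", "kwargs": {
  "moves": "0 -3 -8 0; 0 -3 -20 0; 0 -3 -40 -0.1; 0 -3 -65 -0.22; 0 -3 -90 -0.34; 0 -3 -115 -0.46; 0 -3 -130 -0.58; 0 -3 -140 -0.7; 0 -3 -140 -0.82; 0 -3 -140 -0.94",
  "grip": 1
}}

```text
clock: 27.65
position: [0.4175, 0.1301, 0.17]
tool_rot: [-3.114, 0.01, -2.187]
force: [0.7, -0.2, 0.6]
grip_width: 0.0852
```

```bash
python3 -c "
from h import *
np.set_printoptions(precision=3,suppress=True)
for n in ['side','wrist']:
  p=bot.grab_frame(n); save(p,n+'_t.png')
  for l in ['coupon_mid','label']:
    for d in bot.pinpoint(p,l)[:2]: print(n,l,d,at_depth(p,d['at']))
"
```

```text
side coupon_mid {'at': [325.4, 314.4], 'conf': 0.63} [0.436 0.156 0.009]
side label {'at': [310.9, 309.6], 'conf': 0.72} [0.476 0.149 0.012]
wrist coupon_mid {'at': [311.8, 242.6], 'conf': 0.86} [0.44  0.141 0.008]
wrist label {'at': [283.2, 280.3], 'conf': 0.61} [0.477 0.153 0.009]
```

It toppled label-up and lies at z≈8 mm. I need the opposite wrist half-turn for the final pose, so I'll turn now.

Emit:
{"fn": "move_arm", "kwargs": {
  "moves": "0 0 0 0.12; 0 0 0 0.24; 0 0 0 0.36; 0 0 0 0.48; 0 0 0 0.6; 0 0 0 0.72; 0 0 0 0.84; 0 0 0 0.96; 0 0 0 1.08; 0 0 0 1.2"
}}

```text
clock: 28.78
position: [0.4171, 0.1305, 0.1686]
tool_rot: [-3.14, 0.028, 2.882]
force: [-0.3, 1.1, 0.5]
grip_width: 0.0856
```

Emit:
{"fn": "move_arm", "kwargs": {
  "moves": "0 0 0 0.12; 0 0 0 0.24; 0 0 0 0.36; 0 0 0 0.48; 0 0 0 0.6; 0 0 0 0.72; 0 0 0 0.84; 0 0 0 0.96; 0 0 0 1.08; 0 0 0 1.2"
}}

```text
clock: 29.62
position: [0.4171, 0.1306, 0.1687]
tool_rot: [3.116, 0.011, 1.682]
force: [0.5, -0.7, 0.2]
grip_width: 0.0852
```

Emit:
{"fn": "move_arm", "kwargs": {
  "moves": "0 0 0 0.12; 0 0 0 0.24; 0 0 0 0.36; 0 0 0 0.48; 0 0 0 0.6; 0 0 0 0.72; 0 0 0 0.84; 0 0 0 0.96; 0 0 0 1.08; 0 0 0 1.2"
}}

```text
clock: 30.45
position: [0.4171, 0.1306, 0.1687]
tool_rot: [3.122, -0.02, 0.482]
force: [0.1, -0.6, 0.6]
grip_width: 0.0856
```

```bash
cat > g.py <<'E'
from h import *
np.set_printoptions(precision=4,suppress=True)
o=bot.observe(); print(o['position'],o['tool_rot'],o['qpos'])
p=bot.grab_frame('wrist'); save(p,'w6.png'); f=p['frame'].astype(int)
for l in ['coupon_mid','label']:
    for d in bot.pinpoint(p,l)[:1]: print(l,d['at'],d['conf'],at_z(p,d['at'],.008))
m=((f[:,:,0]-f[:,:,2]>40)&(f[:,:,0]>110)).astype(np.uint8)
n,lab,st,ce=cv2.connectedComponentsWithStats(m)
for i in np.argsort(-st[1:,4])[:4]+1:
    ys,xs=np.where(lab==i); P=np.array([at_z(p,(x,y),.008)[:2] for x,y in zip(xs[::5],ys[::5])],np.float32)
    (c,s,a)=cv2.minAreaRect(P); print('copper',ce[i],st[i],c,s,a, cv2.boxPoints((c,s,a)).round(4).tolist())
E
python3 g.py
```

```text
[0.4171 0.1306 0.1687] [ 3.122  -0.0196  0.4819] [-0.8593  0.3497  0.5054  2.1726 -0.247   0.6531 -1.2747]
coupon_mid [313.1, 184.5] 0.91 [0.4398 0.1437 0.008 ]
label [333.7, 141.0] 0.77 [0.4745 0.1451 0.008 ]
copper [304.4593 202.4823] [ 256  145   99  115 6057] (0.42344436049461365, 0.1429818868637085) (0.07513853162527084, 0.04564259573817253) 0.6615066528320312 [[0.3856000006198883, 0.16539999842643738], [0.38609999418258667, 0.11969999969005585], [0.46129998564720154, 0.12060000002384186], [0.46070000529289246, 0.16619999706745148]]
copper [105.2497  42.0527] [  68    0   75   87 3072] (0.4631374478340149, 0.31695955991744995) (0.07084448635578156, 0.023771554231643677) 49.56244659423828 [[0.4311000108718872, 0.2976999878883362], [0.44920000433921814, 0.2822999954223633], [0.4952000081539154, 0.3361999988555908], [0.4771000146865845, 0.3515999913215637]]
copper [623.6783  41.9606] [610   9  30  64 914] (0.6383840441703796, -0.006991595029830933) (0.04430609196424484, 0.023985955864191055) 35.79990768432617 [[0.6133999824523926, -0.010200000368058681], [0.6273999810218811, -0.02969999983906746], [0.6633999943733215, -0.003800000064074993], [0.6492999792098999, 0.015699999406933784]]
```

```bash
python3 -c "
from h import *
print(shift([.431,.1435,.02],.0115+np.pi/2))"
```

```text
(array([ 15.5,  -7.7, 148.8]), np.float64(0.4805717231379667))
```

Emit:
{"fn": "move_arm", "kwargs": {
  "moves": "4 -2 20 0.12; 8 -4 55 0.24; 12 -6 90 0.36; 15.5 -8 115 0.475; 15.5 -8 130 0.475; 15.5 -8 140 0.475; 15.5 -8 145 0.475; 15.5 -8 149 0.475; 15.5 -8 149 0.475; 15.5 -8 149 0.475",
  "grip": 0.63
}}

```text
clock: 31.43
position: [0.4314, 0.1437, 0.0205]
tool_rot: [3.134, -0.027, 0.016]
force: [-0.1, -0.3, 0.6]
grip_width: 0.0537
```

Emit:
{"fn": "move_arm", "kwargs": {
  "moves": "0 0 4 0; 0 0 8 0; 0 0 12 0; 0 0 14 0; 0 0 16 0; 0 0 18 0; 0 0 19 0; 0 0 20 0; 0 0 20 0; 0 0 20 0"
}}

```text
clock: 32.27
position: [0.4316, 0.1434, -0.0001]
tool_rot: [3.133, -0.026, 0.015]
force: [0.3, 0.0, 0.8]
grip_width: 0.054
```

Emit:
{"fn": "move_arm", "kwargs": {
  "moves": "0 0 1 0; 0 0 2 0; 0 0 3 0; 0 0 4 0; 0 0 4 0; 0 0 4 0; 0 0 4 0; 0 0 4 0; 0 0 4 0; 0 0 4 0",
  "grip": 0,
  "grip_force": 40
}}

```text
clock: 33.1
position: [0.4322, 0.1436, -0.0021]
tool_rot: [3.135, -0.028, 0.014]
force: [-13.2, -3.7, 74.6]
grip_width: 0.0439
```

Emit:
{"fn": "move_arm", "kwargs": {
  "moves": "0 0 -2 0; 0 0 -6 0; 0 0 -15 0; 0 0 -35 0; 0 0 -60 0; 0 0 -90 0; 0 0 -110 0; 0 0 -120 0; 0 0 -120 0; 0 0 -120 0"
}}

```text
clock: 33.93
position: [0.4283, 0.1448, 0.1155]
tool_rot: [3.133, -0.026, 0.016]
force: [-1.1, 0.1, -3.0]
grip_width: 0.0439
```

```bash
cat > s.py <<'E'
from h import *
np.set_printoptions(precision=4,suppress=True)
o=bot.observe(); M=rot(o['tool_rot']);T=np.array(o['position']); print(o['clock'],T,o['tool_rot'],o['qpos'],o['grip_width'])
p=bot.grab_frame('side'); 
for l in ['coupon_mid','label']:
    for d in bot.pinpoint(p,l)[:1]:
        X=at_depth(p,d['at']); print('side',l,d['at'],d['conf'],X,'in tool',M.T@(X-T))
q=bot.grab_frame('wrist'); cv2.imwrite('pics/sw.png',np.hstack([cv2.resize(p['frame'][200:440,200:440,::-1],(400,400)),cv2.resize(q['frame'][:,:,::-1],(400,300))[:300]]) if 0 else p['frame'][:,:,::-1])
for l in ['coupon_mid','label']:
    for d in bot.pinpoint(q,l)[:1]:
        X=at_depth(q,d['at']); print('wrist',l,d['at'],d['conf'],X,'in tool',M.T@(X-T))
# fit plane of coupon from wrist depth: copper pixels near label/coupon
E
python3 s.py
```

```text
33.9333 [0.4283 0.1448 0.1155] [ 3.1332 -0.0264  0.016 ] [-0.9006  0.5002  0.5635  2.1816 -0.4708  0.5553 -1.5465] 0.0439400070726278
side coupon_mid [328.9, 283.9] 0.92 [0.428  0.1802 0.1404] in tool [ 0.0009 -0.0352 -0.0252]
side label [315.3, 274.3] 0.87 [0.4691 0.1325 0.1221] in tool [ 0.0408  0.013  -0.0054]
wrist coupon_mid [318.0, 312.1] 0.89 [0.4384 0.144  0.125 ] in tool [ 0.0103  0.001  -0.0092]
wrist label [310.8, 223.3] 0.67 [0.4712 0.1468 0.1258] in tool [ 0.0431 -0.0013 -0.0091]
```

```bash
python3 -c "
from h import *
np.set_printoptions(precision=3,suppress=True)
p=bot.grab_frame('top')
for r in range(330,400,8):
    L=[at_depth(p,(c,r)) for c in range(40,130)]
    on=[i for i,X in enumerate(L) if X[2]>-.02]; i=on[0]
    print(r,40+i,L[i],'prev z',L[i-1][2],'tall', [(40+k,L[k][:2].round(2).tolist(),L[k][2].round(3)) for k in on if L[k][2]>.012][:1], max(L[k][2] for k in on))
print(bot.observe()['clock'])
"
```

```text
330 63 [ 0.245  0.746 -0.003] prev z -0.7520026198815928 tall [(103, [0.25, 0.62], np.float64(0.026))] 0.03158625233564161
338 62 [0.223 0.744 0.003] prev z -0.7590516873198765 tall [(118, [0.23, 0.58], np.float64(0.029))] 0.03342504091656928
346 61 [ 0.201  0.747 -0.001] prev z -0.7455029410675165 tall [(91, [0.25, 0.05], np.float64(1.571))] 1.5714699954239029
354 61 [ 0.178  0.746 -0.004] prev z -0.7544404903614157 tall [(76, [0.25, 0.05], np.float64(1.571))] 1.5714699954239029
362 60 [0.157 0.744 0.003] prev z -0.751722237581534 tall [(62, [0.25, 0.05], np.float64(1.571))] 1.5714699954239029
370 59 [ 0.134  0.748 -0.005] prev z -0.7471191173312031 tall [] 0.007896107161886823
378 58 [ 0.113  0.748 -0.001] prev z -0.7438506672559662 tall [] 0.008211197013800131
386 58 [0.092 0.743 0.005] prev z -0.7543804547341977 tall [] 0.009540547223523044
394 57 [0.07  0.746 0.   ] prev z -0.7469112620921048 tall [(72, [0.07, 0.7], np.float64(0.013))] 0.018396677029488107
34.2833
```

The table edge is at y≈0.748 and free for x = 0.10 to 0.24. I'll take the coupon there, tinned end outward, and use the edge under its copper end to pivot it in the grip.

Emit:
{"fn": "move_arm", "kwargs": {
  "moves": "-10 -28 0 -0.12; -24 -66 0 -0.24; -38 -104 0 -0.36; -52 -142 0 -0.48; -66 -180 0 -0.6; -80 -218 0 -0.72; -94 -256 0 -0.84; -108 -294 0 -0.96; -122 -332 0 -1.08; -136 -370 0 -1.2"
}}

```text
clock: 35.12
position: [0.2859, 0.5138, 0.1086]
tool_rot: [3.114, -0.001, 1.221]
force: [1.9, 0.6, -3.1]
grip_width: 0.0436
```

```bash
python3 -c "
from h import *
o=bot.observe();print(o['position'],o['tool_rot'],o['qpos'],shift([.18,.786,.03],0.0))"
```

```text
[0.28592519 0.51377832 0.10855975] [ 3.11398314e+00 -6.62146513e-04  1.22081891e+00] [-1.36748957  0.63668737  0.2718135   1.81626518 -0.2036253   0.71401698
 -1.34261082] (array([ 219.3, -194.9,   73.4]), np.float64(-0.3501022935455138))
```

Emit:
{"fn": "move_arm", "kwargs": {
  "moves": "27 -24 5 -0.06; 55 -49 10 -0.12; 83 -74 15 -0.18; 111 -99 20 -0.24; 139 -124 25 -0.3; 167 -149 35 -0.35; 195 -174 48 -0.35; 219 -195 60 -0.35; 219 -195 72 -0.35; 219 -195 73 -0.35"
}}

```text
clock: 35.95
position: [0.1808, 0.7839, 0.0261]
tool_rot: [3.117, 0.013, 1.567]
force: [0.1, -1.1, -3.7]
grip_width: 0.0437
```

```bash
python3 -c "
from h import *
o=bot.observe();print(o['position'],o['tool_rot'],o['qpos'],shift([.18,.786,-.0015],0.0))
for t in [(.18,.786,-.008),(.18,.785,-.0147),(.18,.783,-.021),(.18,.780,-.027),(.18,.7755,-.032)]: print(shift(t)[0])"
```

```text
[0.18082877 0.78385382 0.02610734] [3.11664545 0.01296847 1.56654132] [-1.51442604  1.04872319  0.18316966  1.13514247 -0.15910651  0.98026827
 -1.33594347] (array([ 2.5, -1.5, 27.5]), np.float64(-0.004255971560113592))
[ 2.6 -1.7 34. ]
[ 1.7 -1.9 40.8]
[-0.2 -2.  47.1]
[-3.2 -2.1 53.1]
[-7.6 -2.2 58.2]
```

Emit:
{"fn": "move_arm", "kwargs": {
  "moves": "2.5 -1.5 14 0; 2.5 -1.5 27 0; 2.6 -1.7 31 0; 2.6 -1.7 34 0; 2.2 -1.8 37.5 0; 1.7 -1.9 40.8 0; 0.8 -2 44 0; -0.2 -2 47 0; -0.2 -2 47 0; -0.2 -2 47 0",
  "grip_force": 25
}}

```text
clock: 36.78
position: [0.1823, 0.7866, -0.0138]
tool_rot: [3.114, 0.002, 1.565]
force: [0.3, 7.7, 1.9]
grip_width: 0.0437
```

```bash
cat > pl.py <<'E'
from h import *
np.set_printoptions(precision=4,suppress=True)
o=bot.observe(); M=rot(o['tool_rot']);T=np.array(o['position']); print(o['clock'],T,o['tool_rot'],o['force'],o['grip_width'])
q=bot.grab_frame('wrist'); z=q['z_map']
V,U=np.mgrid[0:480:3,0:640:3]; uv=np.stack([U.ravel(),V.ravel()],1).astype(float)
n=cv2.undistortPoints(uv[:,None],np.array(q['K'],float),np.array(q['dist'],float)).reshape(-1,2)
d=z[V.ravel(),U.ravel()]; X=(rot(q['attitude'])@(np.c_[n[:,0],-n[:,1],-np.ones(len(n))]*d[:,None]).T).T+np.array(q['eye'])
L=(X-T)@M   # tool coords
k=(d>0)&(abs(L[:,1])<.019)&(L[:,0]>-.06)&(L[:,0]<.10)&(L[:,2]>-.06)&(L[:,2]<.12)
Q=L[k]; 
# ransac plane
rng=np.random.default_rng(0); best=None
for _ in range(500):
    a=Q[rng.choice(len(Q),3,replace=False)]; nn=np.cross(a[1]-a[0],a[2]-a[0]); l=np.linalg.norm(nn)
    if l<1e-9: continue
    nn/=l; m=abs((Q-a[0])@nn)<.0015
    if abs(nn[1])<.2 and (best is None or m.sum()>best.sum()): best=m
c=Q[best].mean(0); nn=np.linalg.svd(Q[best]-c)[2][2]; nn*=-np.sign(nn[2]); W=M@nn
I=Q[best]; ax=np.cross([0,1,0],nn); ax/=np.linalg.norm(ax); s=(I-c)@ax
print('inliers',best.sum(),len(Q),'centre tool',c,'normal tool',nn,'pivot deg',np.degrees(np.arctan2(nn[0],-nn[2])),'elev world',np.degrees(np.arcsin(W[2])),'head',np.arctan2(W[1],W[0]))
print('ends tool',c+ax*s.min(),c+ax*s.max(),'len',np.ptp(s))
for l in ['label']:
    for dd in bot.pinpoint(q,l)[:1]: Y=at_depth(q,dd['at']); print(l,dd,Y,'tool',M.T@(Y-T))
E
python3 pl.py
```

```text
36.7833 [ 0.1823  0.7866 -0.0138] [3.1142 0.0024 1.5649] [0.336  7.6682 1.9291] 0.04372366893596564
inliers 3181 3227 centre tool [ 0.0082 -0.0004 -0.0073] normal tool [ 0.2967  0.0267 -0.9546] pivot deg 17.265986608317732 elev world 72.6011309412182 head 1.5632713542564212
ends tool [ 0.0587 -0.0004  0.0084] [-0.0442 -0.0004 -0.0236] len 0.10776014878109155
label {'at': [310.2, 221.5], 'conf': 0.88} [ 0.1793  0.8258 -0.0158] tool [ 0.0392 -0.0034  0.0018]
```

The pivot works: the plane fit gives 17°. Continue the arc.

Emit:
{"fn": "move_arm", "kwargs": {
  "moves": "-1 0 3 0; -2 0 6 0; -3 0 9 0; -5 0 11 0; -6 0 13 0; -7 0 15 0; -8 0 17 0; -9 0 19 0; -9 0 19 0; -9 0 19 0"
}}

```text
clock: 37.72
position: [0.1827, 0.778, -0.0323]
tool_rot: [3.114, 0.001, 1.565]
force: [0.2, 10.3, 3.8]
grip_width: 0.0436
```

```bash
python3 pl.py
```

```text
37.7167 [ 0.1827  0.778  -0.0323] [3.1142 0.0013 1.5651] [ 0.2267 10.3368  3.8378] 0.04363926127650221
inliers 2830 2893 centre tool [ 0.0027 -0.0003 -0.0076] normal tool [ 0.7465  0.0207 -0.665 ] pivot deg 48.30585267405138 elev world 41.634390601733024 head 1.561835102207172
ends tool [ 0.0421 -0.0003  0.0366] [-0.0266 -0.0003 -0.0405] len 0.10330058582369042
label {'at': [311.3, 235.4], 'conf': 0.86} [ 0.1799  0.8064 -0.0518] tool [ 0.0283 -0.0035  0.0194]
```

Emit:
{"fn": "move_arm", "kwargs": {
  "moves": "-1 0 1 0; -1.5 0 2 0; -2 0 2.5 0; -2 0 2.5 0; -2 0 2.5 0; -2 0 2.5 0; -2 0 2.5 0; -2 0 2.5 0; -2 0 2.5 0; -2 0 2.5 0"
}}

```text
clock: 38.65
position: [0.1827, 0.7766, -0.0343]
tool_rot: [3.114, 0.0, 1.565]
force: [-0.4, 11.8, 5.5]
grip_width: 0.0436
```

Emit:
{"fn": "move_arm", "kwargs": {
  "moves": "0 0 0 0; 0 0 0 0; 5 0 0 0; 15 0 0 0; 25 0 -10 0; 30 0 -40 0; 30 0 -75 0; 30 0 -110 0; 30 0 -150 0; 30 0 -185 0",
  "grip_force": 80
}}

```text
clock: 39.48
position: [0.1779, 0.8047, 0.1502]
tool_rot: [3.115, 0.007, 1.565]
force: [-0.5, 1.4, -2.8]
grip_width: 0.0426
```

```bash
python3 pl.py; python3 -c "
from h import *
print(bot.observe()['qpos'])"
```

```text
39.4833 [0.1779 0.8047 0.1502] [3.1149 0.0069 1.5645] [-0.4563  1.3572 -2.7532] 0.04258454397553439
inliers 2795 2857 centre tool [ 0.0022 -0.0002 -0.0078] normal tool [ 0.7721  0.0171 -0.6352] pivot deg 50.55675674142119 elev world 39.057797108288256 head 1.564397714355428
ends tool [ 0.0404 -0.0002  0.0386] [-0.0256 -0.0002 -0.0415] len 0.10378150707804941
label {'at': [309.8, 235.9], 'conf': 0.66} [0.1745 0.8317 0.1276] tool [ 0.0272 -0.0041  0.0223]
[-1.52399573  0.95401112  0.20792575  0.9964597  -0.15201466  1.19853925
 -1.3539971 ]
```

Emit:
{"fn": "move_arm", "kwargs": {
  "moves": "-20 8 -10 0; -50 20 -20 0; -86 35 -25 0.02; -122 50 -30 0.04; -158 65 -35 0.06; -194 80 -40 0.08; -230 94 -45 0.1; -266 109 -50 0.115; -302 124 -50 0.115; -338 138 -50 0.115"
}}

```text
clock: 40.42
position: [0.3128, 0.4643, 0.2039]
tool_rot: [3.114, 0.004, 1.45]
force: [1.1, 0.7, -3.5]
grip_width: 0.0429
```

Emit:
{"fn": "move_arm", "kwargs": {
  "moves": "-33 18 0 0; -67 36 0 0; -101 54 0 0; -135 72 0 0; -169 90 0 0; -203 108 0 0; -237 126 0 0; -271 144 0 0; -305 162 0 0; -330 175 0 0"
}}

```text
clock: 41.25
position: [0.4467, 0.1143, 0.2103]
tool_rot: [3.114, 0.005, 1.448]
force: [1.2, 1.7, -3.2]
grip_width: 0.0432
```

```bash
cat > fin.py <<'E'
from h import *
exec(open('pl.py').read().split('for l in')[0])
# colour along coupon axis: dense
U2,V2=np.meshgrid(np.arange(640),np.arange(480)); uv=np.stack([U2.ravel(),V2.ravel()],1).astype(float)
n=cv2.undistortPoints(uv[:,None],np.array(q['K'],float),np.array(q['dist'],float)).reshape(-1,2)
D=(rot(q['attitude'])@np.c_[n[:,0],-n[:,1],-np.ones(len(n))].T).T@M; E=(np.array(q['eye'])-T)@M
t=((c-E)@nn)/(D@nn); H=E+D*t[:,None]
sc=(H-c)@ax*-1; F=q['frame'].reshape(-1,3).astype(int)
zok=abs(q['z_map'].ravel()-t)<.003
for lo in np.arange(-.07,.07,.004):
    k=(abs(H[:,1])<.012)&(sc>=lo)&(sc<lo+.004)&(t>0)
    if k.any(): print('%.3f'%(lo+.002),F[k].mean(0).round(),'on %.2f'%zok[k].mean(), end=' | ')
print()
print('c',c,'dir',-ax)
E
python3 fin.py; python3 -c "
from h import *
o=bot.observe();print(o['qpos'])
p=bot.grab_frame('wrist'); save(p,'w7.png')"
```

```text
41.25 [0.4467 0.1143 0.2103] [3.1135 0.005  1.4477] [ 1.2421  1.6672 -3.194 ] 0.04316241508341674
inliers 2811 2856 centre tool [ 0.0023 -0.0002 -0.0078] normal tool [ 0.7729  0.0192 -0.6342] pivot deg 50.63128130154534 elev world 39.094734483131255 head 1.4458406261668157
ends tool [ 0.0403 -0.0002  0.0385] [-0.0254 -0.0002 -0.0415] len 0.10352851872651891
-0.052 [63. 63. 66.] on 0.00 | -0.048 [67. 65. 68.] on 0.00 | -0.044 [85. 71. 69.] on 0.21 | -0.040 [142.  88.  68.] on 0.99 | -0.036 [167. 109.  82.] on 1.00 | -0.032 [184. 125.  93.] on 1.00 | -0.028 [202. 138. 103.] on 1.00 | -0.024 [227. 160. 118.] on 1.00 | -0.020 [240. 170. 125.] on 1.00 | -0.016 [245. 175. 128.] on 1.00 | -0.012 [245. 175. 128.] on 1.00 | -0.008 [245. 175. 129.] on 0.99 | -0.004 [245. 176. 129.] on 0.99 | 0.000 [245. 176. 130.] on 1.00 | 0.004 [245. 176. 131.] on 0.99 | 0.008 [245. 178. 132.] on 1.00 | 0.012 [246. 185. 138.] on 1.00 | 0.016 [246. 187. 140.] on 1.00 | 0.020 [246. 188. 142.] on 1.00 | 0.024 [245. 199. 162.] on 1.00 | 0.028 [243. 242. 243.] on 0.99 | 0.032 [210. 205. 204.] on 1.00 | 0.036 [229. 227. 226.] on 0.99 | 0.040 [188. 184. 183.] on 1.00 | 0.044 [228. 226. 226.] on 1.00 | 0.048 [204. 201. 201.] on 0.97 | 0.052 [240. 239. 240.] on 0.94 | 0.056 [228. 228. 231.] on 0.94 | 0.060 [187. 186. 190.] on 0.46 | 0.064 [136. 134. 141.] on 0.00 | 0.068 [141. 139. 146.] on 0.00 | 
c [ 0.0023 -0.0002 -0.0078] dir [ 0.6343 -0.      0.7731]
[-0.68557609  0.29447536  0.36997221  2.07069332 -0.12384894  0.77578492
 -0.37096468]
```

View pics/w7.png

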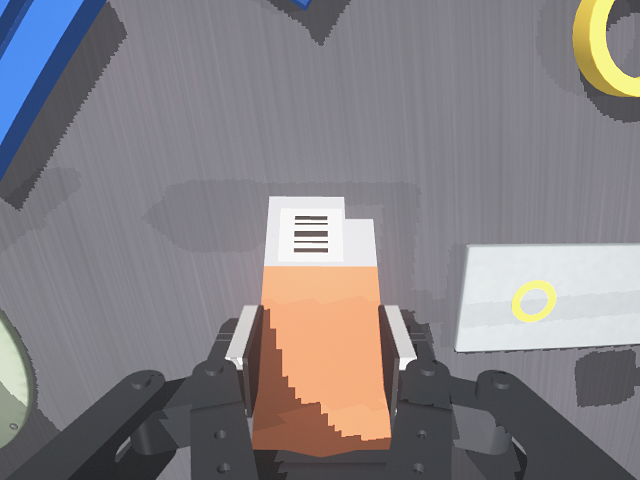

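The view shows the coupon held by its copper edges. The label is at (311,235), the tin boundary at row 266 and the ring at (534,301). Compute the final target.

```bash
python3 -c "
from h import *
np.set_printoptions(precision=4,suppress=True)
o=bot.observe(); M=rot(o['tool_rot']); l=np.array([.0278,-.0041,.0233])
p=bot.grab_frame('wrist'); print('ring',at_z(p,(534,301),.012))
t=bot.grab_frame('top')
for d in bot.pinpoint(bot.grab_frame('side'),'reader_head')[:1]: pass
S=np.array([.642,-.013,.150]); print('TCP',S-M@l)
for w in [[-.13,-.09],[0,-.05],[0,0]]:
    T=S-M@l+[w[0],w[1],0]; print(T,shift(T)[0])
f=p['frame'].astype(int); m=((f[:,:,0]>180)&(f[:,:,1]>140)&(f[:,:,2]<110)); m[:,:480]=0; m[:240]=0
ys,xs=np.where(m); print('ring auto',len(xs),at_z(p,((xs.min()+xs.max())/2,(ys.min()+ys.max())/2),.012))
"
```

```text
ring [ 0.6415 -0.0101  0.012 ]
TCP [ 0.6419 -0.0409  0.1736]
[ 0.5119 -0.1309  0.1736] [-239.4   94.4   40.1]
[ 0.6419 -0.0909  0.1736] [-184.1  218.6   43.2]
[ 0.6419 -0.0409  0.1736] [-134.4  212.6   42.8]
ring auto 2 [ 0.6216 -0.0193  0.012 ]
```

Emit:
{"fn": "move_arm", "kwargs": {
  "moves": "-36 14 6 0; -72 28 12 0; -108 42 18 0; -144 57 24 0; -180 71 30 0; -215 88 36 0; -236 105 40 0; -222 140 41 0; -205 177 42 0; -186 212 43 0"
}}

```text
clock: 42.38
position: [0.6369, -0.0919, 0.1736]
tool_rot: [3.114, 0.005, 1.45]
force: [1.0, -0.9, -3.0]
grip_width: 0.0428
```

```bash
cat > lab.py <<'E'
from h import *
np.set_printoptions(precision=4,suppress=True)
o=bot.observe(); M=rot(o['tool_rot']); l=np.array([.0278,-.0041,.0233]); T=np.array(o['position'])
print(o['clock'],T,o['tool_rot'],o['qpos'],o['force'],'label',T+M@l); S=np.array([.642,-.012,.150]); print(shift(S-M@l))
E
python3 lab.py
```

```text
42.3833 [ 0.6369 -0.0919  0.1736] [3.1144 0.0047 1.4498] [-0.1872  0.6287  0.3603  1.6422 -0.2631  0.8914  0.1496] [ 0.9637 -0.8623 -3.0087] label [ 0.6368 -0.064   0.15  ]
(array([52.2, -1.1, -0.2]), None)
```

Emit:
{"fn": "move_arm", "kwargs": {
  "moves": "8 0 0 0; 16 0 0 0; 24 -0.5 0 0; 32 -1 0 0; 39 -1 0 0; 45 -1 0 0; 49 -1 0 0; 52 -1 0 0; 52 -1 0 0; 52 -1 0 0"
}}

```text
clock: 43.22
position: [0.6404, -0.0414, 0.1735]
tool_rot: [3.114, 0.005, 1.45]
force: [0.1, -0.6, -3.6]
grip_width: 0.0426
```

```bash
python3 lab.py; python3 pl.py; python3 -c "
from h import *
np.set_printoptions(precision=4,suppress=True)
s=bot.grab_frame('side'); t=bot.grab_frame('top')
a=cv2.resize(s['frame'][150:300,170:330,::-1],None,fx=2.5,fy=2.5,interpolation=cv2.INTER_CUBIC)
b=cv2.resize(t['frame'][120:270,260:420,::-1],None,fx=2.5,fy=2.5,interpolation=cv2.INTER_CUBIC)
cv2.imwrite('pics/fin.png',np.hstack([a,b]))
# head body points from both cameras: white cluster near the window
print('window pred',proj(s,[.651,.064,.214]),proj(t,[.651,.064,.214]))
for n,p in (('s',s),('t',t)):
  for d in bot.pinpoint(p,'reader_head')[:1]+bot.pinpoint(p,'label')[:1]+bot.pinpoint(p,'read_spot')[:1]: print(n,d,at_depth(p,d['at']))
print('label proj',proj(s,[.642,-.012,.15]),proj(t,[.642,-.012,.15]))
"
```

```text
43.2167 [ 0.6404 -0.0414  0.1735] [3.1144 0.0052 1.4498] [-0.27    0.6268  0.3634  1.647  -0.2616  0.8894  0.0692] [ 0.1382 -0.6151 -3.6325] label [ 0.6403 -0.0135  0.15  ]
(array([ 1.7,  1.5, -0. ]), None)
43.2167 [ 0.6404 -0.0414  0.1735] [3.1144 0.0052 1.4498] [ 0.1382 -0.6151 -3.6325] 0.042635069843318246
inliers 2801 2921 centre tool [ 0.0022 -0.0003 -0.0079] normal tool [ 0.7724  0.0169 -0.635 ] pivot deg 50.576188226412135 elev world 39.13348691068107 head 1.4502945930281672
ends tool [ 0.0403 -0.0003  0.0384] [-0.0254 -0.0003 -0.0416] len 0.10352501153252792
label {'at': [314.2, 236.9], 'conf': 0.72} [ 0.6421 -0.0146  0.1515] tool [ 0.027  -0.0022  0.0218]
window pred [250.697  220.3233] [309.1796 173.2939]
s {'at': [250.6, 219.1], 'conf': 0.6} [0.6361 0.1063 0.2485]
s {'at': [266.3, 225.8], 'conf': 0.95} [ 0.6337 -0.0117  0.1467]
s {'at': [210.8, 319.2], 'conf': 0.45} [0.7239 0.2229 0.0016]
t {'at': [307.4, 174.3], 'conf': 0.64} [0.6374 0.068  0.2507]
label proj [263.3755 224.416 ] [337.9229 184.3174]
```

View pics/fin.png

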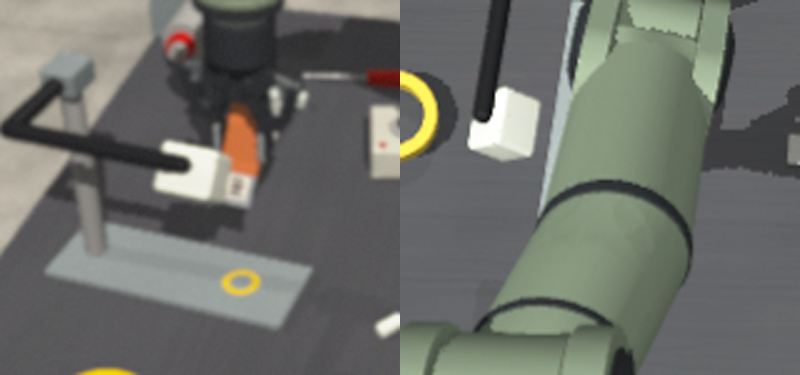

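The side view shows the label under the head, facing the window, and clear of everything. One small nudge with a settle, then hand in.

Emit:
{"fn": "move_arm", "kwargs": {
  "moves": "1 0.5 0 0; 1.5 1 0 0; 1.5 1 0 0; 1.5 1 0 0; 1.5 1 0 0; 1.5 1 0 0; 1.5 1 0 0; 1.5 1 0 0; 1.5 1 0 0; 1.5 1 0 0"
}}

```text
clock: 44.55
position: [0.6416, -0.0398, 0.1735]
tool_rot: [3.114, 0.005, 1.45]
force: [-0.5, 1.0, -3.0]
grip_width: 0.0427
```

```bash
python3 lab.py; python3 -c "
from h import *
print(bot.observe()['qd']); print(bot.job_done())"
```

```text
44.55 [ 0.6416 -0.0398  0.1735] [3.1144 0.0051 1.4499] [-0.2719  0.6285  0.3632  1.6437 -0.2618  0.891   0.0669] [-0.4661  1.0341 -2.962 ] label [ 0.6415 -0.0119  0.1499]
(array([-0. ,  0.5, -0. ]), None)
[-0.00028687 -0.00014564  0.00099552 -0.00157507  0.00152095  0.0001509
  0.00098975]
the job is handed in; nothing more can be done
None
```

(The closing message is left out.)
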